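Press a vial cap behind a press guard

TASK

Push the carriage of the small bench press all the way in by the front of its broad tab, so that the vial stands under the press foot. Then reach down through the window in the guard without touching the guard, and press the lever's pad down until the foot bears firmly on the vial's cap; finish while still holding it pressed. Only push and press with the fingers: grip nothing, do not touch or lift the vial, leave the lever alone until the carriage is home, and leave the things standing around where they are.

Things in the scene. Friction and masses are not known exactly. Their poses are not given: they have to be found in the camera images.
- press: Bench press on a dark steel base plate (180 x 136 mm), fixed for the run. Origin on the worktop, under the lever pad (within 3 mm); x points away from the push tab towards the lever's hinge (the way the carriage is pushed in), y to the left of that, z up. Its yaw varies. In this frame the lever's hinge axis lies along y at x=+100, z=88 mm; the vial, when home, stands at x=+35 mm, y=0.
- guard: Grey fence-like guard over the press, fixed, not to be touched. Axes as the press within 0.02 rad, origin on the worktop within 5 mm of the press's. Outline x -60 to +128, y -78 to +78 mm. Level top plate, upper face at z=128 mm, 5 mm thick, with a rectangular window 78 mm (x) by 94 mm (y) clear, centred on the origin; open mouth in front, 80 mm wide, 78 mm high, for the carriage.
- window (a point): Centre of the window, at the height of the upper face of the guard's top plate (z=128 mm; the rims stand 0.5 mm higher).
- pad_top (a point): Centre of the top face of the lever's black pad, 34 x 44 mm. At rest about 14 mm under the guard's top (z=114 mm); when the foot meets a vial that is home it is about 19 mm lower (z=95 mm), nearly straight below (it moves about 3 mm towards the tab).
- lever: The lever: steel bar from its hinge to the black pad at its free end (the part to press), with a round steel foot, 18 mm diameter, under it 65 mm from the hinge (pad: 100 mm from it) that comes down on the vial's cap. Origin on the hinge axis; own x along the bar away from the pad.
- lever_angle (a joint): Lever angle, rad: 0 raised (rest, held up by a return spring), grows as the pad is pressed; about 0.19 when the foot meets the cap of a vial that is home, stop at 0.3 if no vial is there. The spring asks about 2 N on the pad at the start and 4 N there; beyond that the foot bears on the cap with about 1.5 times the extra force.
- carriage_slide (a joint): How far the carriage is pushed in, m: 0 at the start (pulled out), 0.045 home against its stop. Sliding friction about 3 N; it stays where it is left.
- push_face (a point): Centre of the front (robot side) face of the broad upright tab at the near end of the carriage; push here along the press's +x. The tab's rear face must not be touched by the fingers. The tab is 100 mm wide, 9 mm thick, reaches from z=7 to z=73 mm; this point is at z=46 mm, at x=-146 mm in the press frame when out, x=-101 mm when home, so 41 mm in front of the guard then.
- carriage: Sliding carriage: aluminium tray 44 mm wide with the vial's pocket at its far end and the broad tab at its near end. Origin under the pocket at worktop level, axes as the press.
- vial: Glass sample vial with black screw cap, 21 mm diameter, 52 mm tall, loose in the 24 mm pocket of the carriage. Origin at the centre of its underside, 12 mm above the worktop; its cap top is at z=64 mm.
- press_home (a point): Point on the press, on its centre line under the lowered foot: the centre of the vial's underside lies here in plan when the carriage is home.
- weight: Bystander: brass calibration weight, 22 mm diameter, 34 mm tall, standing to the left of the tab. Origin at its underside.
- small_weight: Bystander: brass weight, 18 mm diameter, 27 mm tall, to the right of the guard. Origin at its underside.
- spare_vial: Bystander: capped vial, 21 mm diameter, 52 mm tall, standing on the worktop to the left of the guard. Origin at its underside.
- petri: Bystander: clear petri dish with lid, 63 mm diameter, 15 mm tall, to the right of the tab. Origin at its underside.
- dropper_bottle: Bystander: amber dropper bottle, 34 mm diameter, 107 mm tall, to the right of the guard's far part. Origin at its underside.

How it is judged:
By the outcome, as a careful person would: the job done as asked, in the order asked, and still so for the second after the job is handed in, while the arm keeps its last pose, push and grip.
It also fails if it takes over 43 s, if anything falls off the work surface, if the arm or the gripper's body presses on something with over 40 N, if the wrist force passes 120 N, or if a joint passes its speed limit or range.

ROBOT

A 7-joint arm with a two-finger parallel gripper is mounted at the origin on a cart in front of the work surface, level with it; the furniture and walls round the work are solid. World frame = base frame: x ahead of the robot, y to its left, z up, the work surface at z = 0. Lengths are in m, angles in rad, forces in N, time in s.
With the tool pointing down it reaches from about 0.4 to 0.85 m from the base axis. Payload 10.4 kg.
Tool frame: the origin (TCP) lies at the very end of the fingers, on their centre line; the grasp point (between the pads) lies 19 mm behind it; y points along the fingers, x is the direction in which the jaws open and shut, and the axes are right-handed (so a half turn about y gives the same grasp; the last joint's range is limited). The gripper opens to 87 mm and grips with 3 to 60 N. Pads are 19 mm wide; open, the fingers measure 117 mm over their backs; the gripper's body (75 mm by 190 mm) begins 51 mm behind the grasp point.
Start: joints at [-1.357, 0.332, -0.065, 1.46, 0.022, 1.35, -0.088], TCP at [0.147, 0.608, 0.223] pointing down, gripper open.
Joint ranges: [-2.6, 2.6], [-0.5, 2.12], [-1.47, 1.34], [0.16, 2.42], [-1.27, 4.41], [0.06, 2.06], [-2.6, 2.6]. Speed limits (rad/s): [2.22, 2.22, 2.79, 2.79, 3.14, 3.14, 3.14].

INTERFACE

Orientations are given as a unit quaternion [x, y, z, w].
In Python, from bench import readout, vision, r gives the robot as it stands.
- The arm moves only by the tool arm_command, never from a script. Its argument "targets" is a list that holds one entry, the list of rows, each a list of 6 numbers: the shift along the tool's x, y, z in m, then the turn, a rotation vector about the tool's x, y, z in degrees. A call has 1 to 12 rows; each row shifts and turns the commanded pose from where the row before left it, along the tool's axes as they then stand; what a row does not reach is not made up. A row lasts 1/12 s, in which the tool goes at most 41.7 mm and 7.16 degrees, less where a joint would pass 70% of its speed; a pose out of reach is approached as far as the arm can. A call is refused whole if a number of a shift passes 0.0417 or a number of a turn 7.16, either way. A call with a gripper value outside its range is refused whole. "hand" is the opening, from 0 (shut) to 1 (fully open), set as the call begins (left out, the last holds). The fingers move at their own pace and stop on an object; "grip_force" is the grip in N (left out, the last holds). Time passes only in rows, so rows that do not move let the fingers close. It gives the time, the measured TCP pose, the force and the opening at its end, in the units of the state.
- readout.read_state(): the state, without advancing time (a new reading comes with each control period).
- vision.camera(name): name is "side" or "top" or "wrist"; returns a dict with "pixels" (420x560x3 uint8, blue, green, red), "fovy" (degrees; the focal length in pixels is half the picture's height over the tangent of half this angle, whatever the lens; pixels are square), "cx", "cy" (the principal point, pixels), "D" ([k1, k2, p1, p2, k3] as OpenCV has them; the pictures are not rectified), "R" (3x3) and "t" (3): a world point X has camera coordinates R X + t; the wrist camera has in their place "mount" (4x4, takes a point from camera to tool coordinates, whose origin is the TCP and whose axes are the tool frame's). Camera axes: x right, y down, z forward; pixel columns grow to the right and rows downward; lengths in m; the calibration is good to about 2 mm. A picture is of the moment at which its call begins: read the wrist's pose just before it. There is no depth.
- r.close_job(): hands the job in, once; it reports no verdict.
The state is a dict: "time": time; "joint_positions": joint angles; "joint_vel": joint speeds; "joint_torque": joint torques, N m; "ee_pos": TCP position; "eef_rot": TCP orientation; "ft_force": force on the tool from outside, world axes, zero at the start; "torque": the same for the moment, N m; "width": finger opening in m.
Only numpy, scipy, OpenCV 4.12 (cv2) and the standard library are available. Lean on these libraries where they do the work, as an engineer would, in place of code of your own. Each camera call takes 0.05 s, during which the arm holds its last target.

## Working session

There is one attempt and no reset: what is moved stays moved. The work goes in short steps, Python scripts to look and compute and a tool call to move; the robot and the scene stay as the last step left them, time stands still between calls to the robot, and variables do not carry over. Pictures are saved under pics/ and viewed, and the job is handed in when it is done.

Besides the shell and the picture viewer there is one more tool, called after "Request:" by a JSON object that holds its "fn" and its "kwargs", one argument or row to a line. arm_command: Moves the arm, as the interface text tells. Its arguments: {"type":"object","properties":{"targets":{"type":"array","items":{"type":"array","items":{"type":"array","items":{"type":"number"}}}},"hand":{"type":"number"},"grip_force":{"type":"number"}},"required":["targets"]}

```bash
ls; mkdir -p pics; python3 - <<'E'
from bench import readout, vision, r
import cv2,numpy as np,pickle
s=readout.read_state()
for k,v in s.items(): print(k,np.round(v,4))
d={}
for n in ["side","top","wrist"]:
    c=vision.camera(n); d[n]=c
    cv2.imwrite(f"pics/{n}0.png",c["pixels"])
    print(n,{k:np.round(v,4).tolist() for k,v in c.items() if k!="pixels"})
pickle.dump((s,d),open("s0.pkl","wb"))
E
```

```text
pics
time 0.0
joint_positions [-1.3566  0.3329 -0.0647  1.4609  0.0216  1.3499 -0.0885]
joint_vel [-0.      0.0002  0.0001 -0.0003  0.0011 -0.0015  0.0001]
joint_torque [-4.0000e-04 -6.2327e+01  2.4300e-02 -3.8988e+01 -6.1400e-02  4.0100e-02
  1.0000e-04]
ee_pos [0.1465 0.6072 0.2218]
eef_rot [ 0.5559  0.4371 -0.4378 -0.5552]
ft_force [-0.0753  0.1532 -0.9977]
torque [ 0.0411 -0.0045  0.0058]
width 0.0871
side {'fovy': 46.569, 'cx': 275.6246, 'cy': 208.9058, 'D': [-0.0209, 0.0, 0.0, 0.0, 0.0], 'R': [[0.6374, -0.7705, -0.0044], [-0.429, -0.3502, -0.8327], [0.64, 0.5326, -0.5538]], 't': [-0.3516, 0.3708, 0.7142]}
top {'fovy': 45.7469, 'cx': 282.3089, 'cy': 212.092, 'D': [-0.067, 0.0, 0.0, 0.0, 0.0], 'R': [[0.0062, -0.9997, 0.023], [-0.988, -0.0097, -0.1539], [0.154, -0.0217, -0.9878]], 't': [0.0186, 0.6141, 0.8758]}
wrist {'fovy': 66.4855, 'cx': 278.9944, 'cy': 212.1903, 'D': [-0.0773, 0.0, 0.0, 0.0, 0.0], 'mount': [[1.0, -0.0007, -0.001, -0.0008], [0.0008, -0.2672, 0.9636, -0.1623], [-0.001, -0.9636, -0.2672, 0.0727], [0.0, 0.0, 0.0, 1.0]]}
```

View pics/side0.png

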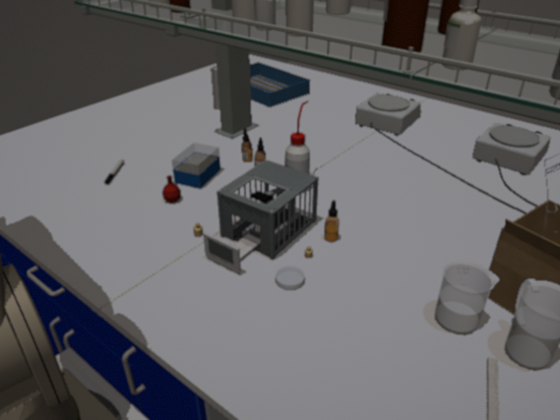

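View pics/top0.png

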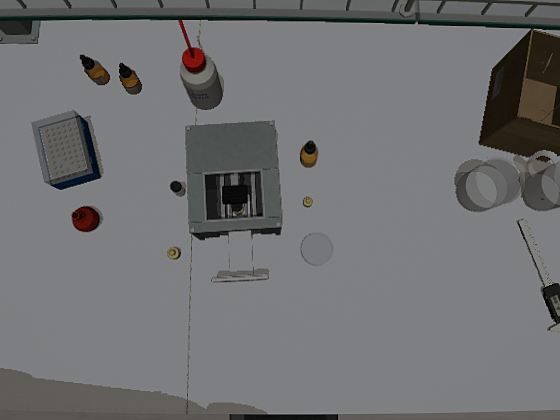

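View pics/wrist0.png

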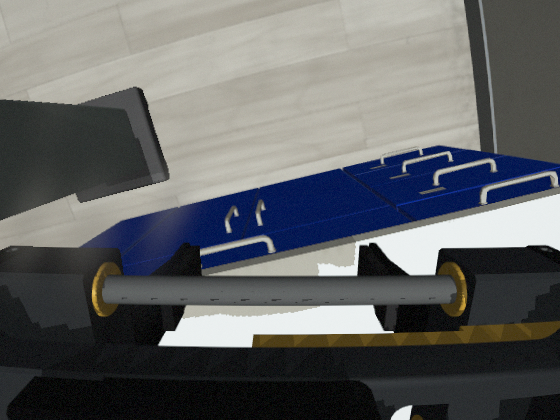

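```bash
python3 - <<'E'
import pickle,cv2
s,d=pickle.load(open("s0.pkl","rb"))
t=d["top"]["pixels"][110:290,160:340]
t=cv2.convertScaleAbs(t,alpha=1.7)
cv2.imwrite("pics/topc.png",cv2.resize(t[:135],(800,600),interpolation=cv2.INTER_CUBIC))
cv2.imwrite("pics/topd.png",cv2.resize(t[110:180,30:130],(800,560),interpolation=cv2.INTER_CUBIC))
t=d["side"]["pixels"][155:275,190:350]
cv2.imwrite("pics/sidec.png",cv2.resize(cv2.convertScaleAbs(t,alpha=1.7),(800,600),interpolation=cv2.INTER_CUBIC))
E
```

```text
(no output)
```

View pics/topc.png

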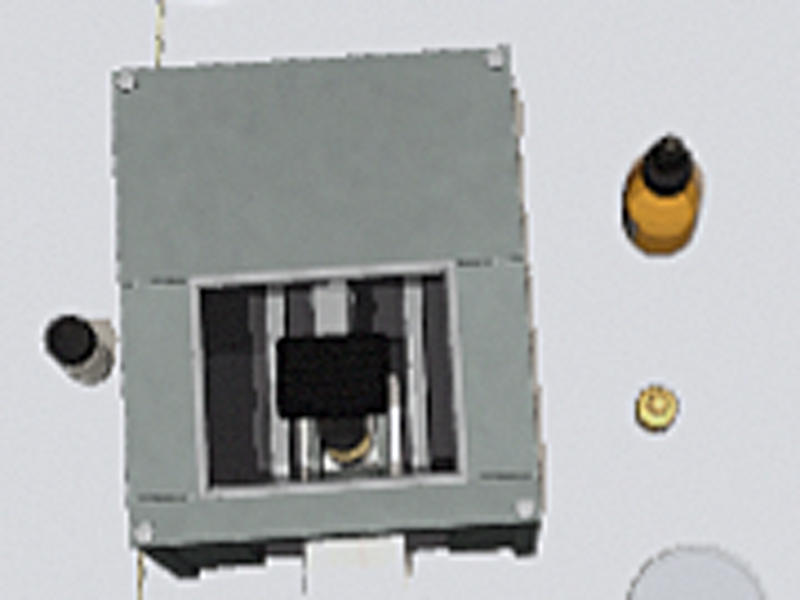

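View pics/topd.png

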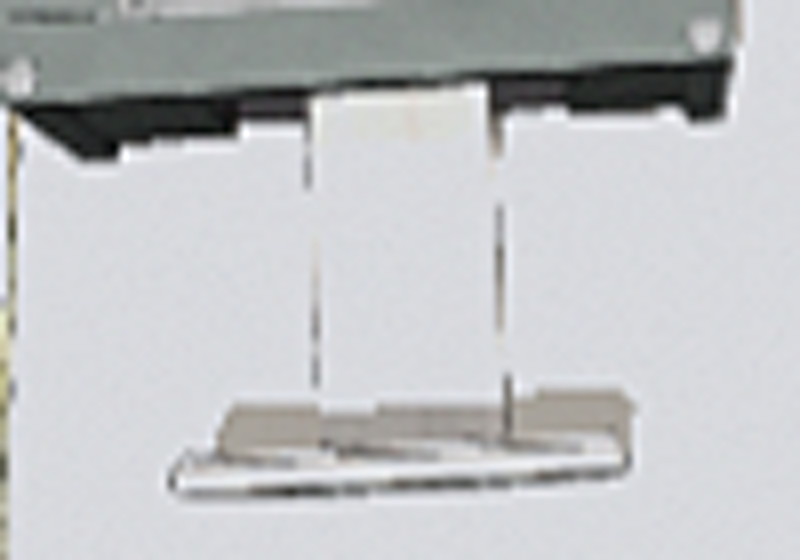

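View pics/sidec.png

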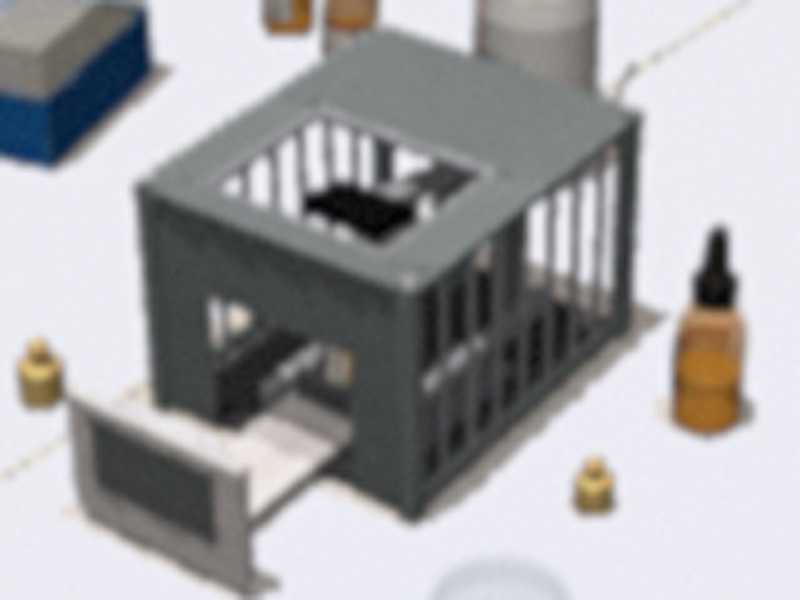

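```bash
cat > h.py <<'E'
import numpy as np,cv2,pickle
from scipy.spatial.transform import Rotation as Ro
from scipy.optimize import least_squares
def K(c):
    f=c["pixels"].shape[0]/2/np.tan(np.radians(c["fovy"]/2)); return np.array([[f,0,c["cx"]],[0,f,c["cy"]],[0,0,1]])
def RT(c,s=None):
    if "R" in c: return np.array(c["R"]),np.array(c["t"])
    M=np.array(c["mount"]);T=np.eye(4);T[:3,:3]=Ro.from_quat(s["eef_rot"]).as_matrix();T[:3,3]=s["ee_pos"]
    W=np.linalg.inv(T@M);return W[:3,:3],W[:3,3]
def proj(c,P,s=None):
    R,t=RT(c,s);return cv2.projectPoints(np.asarray(P,float).reshape(-1,3),cv2.Rodrigues(R)[0],t,K(c),np.array(c["D"]))[0].reshape(-1,2)
def unproj(c,uv,z,s=None):
    R,t=RT(c,s);n=cv2.undistortPoints(np.asarray(uv,float).reshape(-1,1,2),K(c),np.array(c["D"])).reshape(-1,2)
    C=-R.T@t;d=np.c_[n,np.ones(len(n))]@R
    return C+d*((z-C[2])/d[:,2])[:,None]
def fr(p,P):
    P=np.asarray(P,float);c,s=np.cos(p[2]),np.sin(p[2]);return np.c_[P[:,:2]@np.array([[c,s],[-s,c]])+p[:2],P[:,2]]
E
cat > a.py <<'E'
from h import *
s,d=pickle.load(open("s0.pkl","rb"))
tc=lambda a:np.array(a)/4.4444+[160,110]-.4
td=lambda a:np.array(a)/8+[190,220]-.44
sd=lambda a:np.array(a)/5+[190,155]-.4
gP=[[.128,.078,.128],[.128,-.078,.128],[-.06,-.078,.128],[-.06,.078,.128]]
wP=[[.039,.047,.1285],[.039,-.047,.1285],[-.039,-.047,.1285],[-.039,.047,.1285]]
gt=tc([(112,70),(508,46),(541,522),(131,545)]); wt=tc([(200,288),(447,270),(462,472),(208,492)])
gs=sd([(375,25),(640,112),(412,288),(140,190)])
def fit(sets,p0=(.6,.0,0.05)):
    f=lambda p:np.concatenate([(proj(d[c],fr(p,P))-uv).ravel() for c,P,uv in sets])
    q=least_squares(f,p0);print(np.round(q.x,4),np.round(f(q.x),1));return q.x
fit([("top",gP,gt)]);fit([("top",wP,wt)]);fit([("side",gP,gs)])
g=fit([("top",gP,gt),("top",wP,wt),("side",gP,gs)])
tP=[[-.146,.05,.073],[-.146,-.05,.073]]
tt=td([(175,492),(628,470)]); tabs=sd([(68,398),(250,478)])
print("tab"); fit([("top",tP,tt)],g);fit([("side",tP,tabs)],g);fit([("top",tP,tt),("side",tP,tabs)],g)
print("pad",unproj(d["top"],tc([(335,377)]),.114))
padt=unproj(d["top"],tc([(277,338),(388,335),(388,412),(280,418)]),.114);print(padt)
sp=unproj(d["side"],sd([(362,212)]),.114);print(sp)
print("weights",unproj(d["top"],np.array([[174,253],[308,202],[317,249],[178,188],[309,155]]),.03))
c=d["top"];print("cam",-np.array(c["R"]).T@c["t"])
E
python3 a.py
```

```text
[0.6305 0.1087 0.0736] [-0.1 -0.1  0.4 -0.   0.2 -0.3 -0.4  0.4]
[0.6297 0.1079 0.0831] [ 0.2  0.2 -0.4  0.4 -0.6 -0.1  0.8 -0.5]
[0.6263 0.1078 0.088 ] [ 0.  -0.5  0.7 -0.5  0.9  1.3 -1.6 -1. ]
[0.6296 0.1084 0.0788] [-0.4  0.6  0.1  0.3  0.5 -0.  -0.1  1.2 -0.   0.2 -0.6  0.6 -1.   0.1
  0.4 -0.6  1.2 -1.   1.6 -0.9  1.2  0.6 -0.8 -1.9]
tab
[0.6342 0.1066 0.0565] [-0.  0.  0. -0.]
[0.6287 0.1066 0.0919] [-0.1 -0.1  0.1  0.1]
[0.633  0.1072 0.0672] [ 0.5  0.9  0.6  0.3  0.4 -1.9 -0.4 -1.4]
pad [[0.63356137 0.1068297  0.114     ]]
[[0.64878629 0.12972647 0.114     ]
 [0.65042536 0.08655579 0.114     ]
 [0.61997167 0.08602355 0.114     ]
 [0.61719752 0.12776341 0.114     ]]
[[0.62455923 0.09969774 0.114     ]]
weights [[ 0.5374977   0.22445263  0.03      ]
 [ 0.63646975 -0.02557189  0.03      ]
 [ 0.5473032  -0.04231274  0.03      ]
 [ 0.66100945  0.22167189  0.03      ]
 [ 0.72853931 -0.02770896  0.03      ]]
cam [0.47170278 0.04353424 0.95917438]
```

```bash
cat > plan.py <<'E'
from h import *
from bench import readout
import sys
# press pose estimate
PX,PY,YAW=.631,.107,.075
def goal(px,py,z,yaw=YAW,sgn=-1):
    p=fr((PX,PY,yaw),[[px,py,z]])[0]
    c,s=np.cos(yaw),np.sin(yaw)
    x=sgn*np.array([-s,c,0]); y=np.array([0,0,-1.]); zz=np.cross(x,y)
    return p,np.c_[x,y,zz]
def show(px,py,z,**k):
    st=readout.read_state();p,R=goal(px,py,z,**k)
    R0=Ro.from_quat(st["eef_rot"]).as_matrix()
    print("t",round(st["time"],2),"pos",np.round(st["ee_pos"],4),"F",np.round(st["ft_force"],1),"w",round(st["width"],4))
    print("axes",np.round(R0,3).tolist()); print("goal",np.round(p,4))
    c,s=np.cos(YAW),np.sin(YAW);dd=np.array(st["ee_pos"])[:2]-[PX,PY]
    print("in press",np.round([c*dd[0]+s*dd[1],-s*dd[0]+c*dd[1]],4), "joints",np.round(st["joint_positions"],2))
    print("shift in tool (mm)",np.round(1e3*R0.T@(p-st["ee_pos"]),1),"turn deg",np.round(np.degrees(Ro.from_matrix(R0.T@R).as_rotvec()),2))
E
python3 - <<'E'
from plan import *
show(-.18,0,.22); show(-.18,0,.22,sgn=1)
E
```

```text
t 0.15 pos [0.1465 0.6073 0.2219] F [-0.3 -1.1 -0.3] w 0.0873
axes [[0.235, -0.0, -0.972], [0.972, -0.001, 0.235], [-0.001, -1.0, -0.0]]
goal [0.4515 0.0935 0.22  ]
in press [-0.4456  0.5352] joints [-1.36  0.33 -0.06  1.46  0.02  1.35 -0.09]
shift in tool (mm) [-427.9    2.4 -417. ] turn deg [ 9.0000e-02  1.6214e+02 -1.0000e-02]
t 0.15 pos [0.1465 0.6073 0.2219] F [-0.3 -1.1 -0.3] w 0.0873
axes [[0.235, -0.0, -0.972], [0.972, -0.001, 0.235], [-0.001, -1.0, -0.0]]
goal [0.4515 0.0935 0.22  ]
in press [-0.4456  0.5352] joints [-1.36  0.33 -0.06  1.46  0.02  1.35 -0.09]
shift in tool (mm) [-427.9    2.4 -417. ] turn deg [-1.000e-02 -1.786e+01 -6.000e-02]
```

Request:
{"fn": "arm_command", "kwargs": {
  "targets": [
    [[-0.025, 0, -0.024, 0, 0, 0], [-0.025, 0, -0.024, 0, 0, 0], [-0.025, 0, -0.024, 0, 0, 0], [-0.025, 0, -0.024, 0, 0, 0], [-0.025, 0, -0.024, 0, 0, 0], [-0.025, 0, -0.024, 0, 0, 0], [-0.025, 0, -0.024, 0, 0, 0], [-0.025, 0, -0.024, 0, 0, 0], [-0.025, 0, -0.024, 0, 0, 0], [-0.025, 0, -0.024, 0, 0, 0], [-0.025, 0, -0.024, 0, 0, 0], [-0.02, 0, -0.02, 0, 0, 0]]
  ],
  "hand": 0,
  "grip_force": 10
}}

```text
time: 1.15
ee_pos: [0.3544, 0.2517, 0.2225]
eef_rot: [-0.556, -0.437, 0.437, 0.556]
ft_force: [0.9, -0.6, 1.6]
width: 0.0148
```

```bash
python3 - <<'E'
from plan import *
show(-.19,0,.22,sgn=1)
E
```

```text
t 1.15 pos [0.3544 0.2517 0.2225] F [ 0.9 -0.6  1.6] w 0.0148
axes [[0.236, -0.0, -0.972], [0.972, 0.0, 0.236], [0.0, -1.0, 0.0]]
goal [0.4415 0.0928 0.22  ]
in press [-0.265  0.165] joints [-0.96 -0.11  0.22  1.94  0.02  1.3   0.59]
shift in tool (mm) [-133.9    2.5 -122.2] turn deg [-0.000e+00 -1.795e+01  1.000e-02]
```

Request:
{"fn": "arm_command", "kwargs": {
  "targets": [
    [[0, 0, 0, 0, -3, 0], [-0.025, 0, -0.018, 0, -3, 0], [-0.025, 0, -0.018, 0, -3, 0], [-0.025, 0, -0.018, 0, -3, 0], [-0.025, 0, -0.018, 0, -3, 0], [-0.025, 0, -0.018, 0, -3, 0], [-0.01, 0, 0, 0, 0, 0], [0, 0, 0, 0, 0, 0]]
  ]
}}

```text
time: 1.82
ee_pos: [0.4343, 0.1102, 0.2224]
eef_rot: [-0.482, -0.518, 0.518, 0.482]
ft_force: [-0.6, -0.5, 1.0]
width: 0.0001
```

```bash
python3 - <<'E'
from plan import *
from bench import vision
show(-.18,0,.22,sgn=1)
s=readout.read_state();c=vision.camera("wrist");pickle.dump((s,c),open("w1.pkl","wb"))
cv2.imwrite("pics/w1.png",cv2.resize(cv2.convertScaleAbs(c["pixels"],alpha=1.5),(800,600),interpolation=cv2.INTER_CUBIC))
E
```

```text
t 1.82 pos [0.4343 0.1102 0.2224] F [-0.6 -0.5  1. ] w 0.0001
axes [[-0.072, -0.0, -0.997], [0.997, -0.0, -0.072], [-0.0, -1.0, 0.0]]
goal [0.4515 0.0935 0.22  ]
in press [-0.1959  0.018 ] joints [-0.83 -0.09  0.45  1.92  0.04  1.3   1.26]
shift in tool (mm) [-17.9   2.4 -15.9] turn deg [-0.02 -0.15 -0.02]
```

View pics/w1.png

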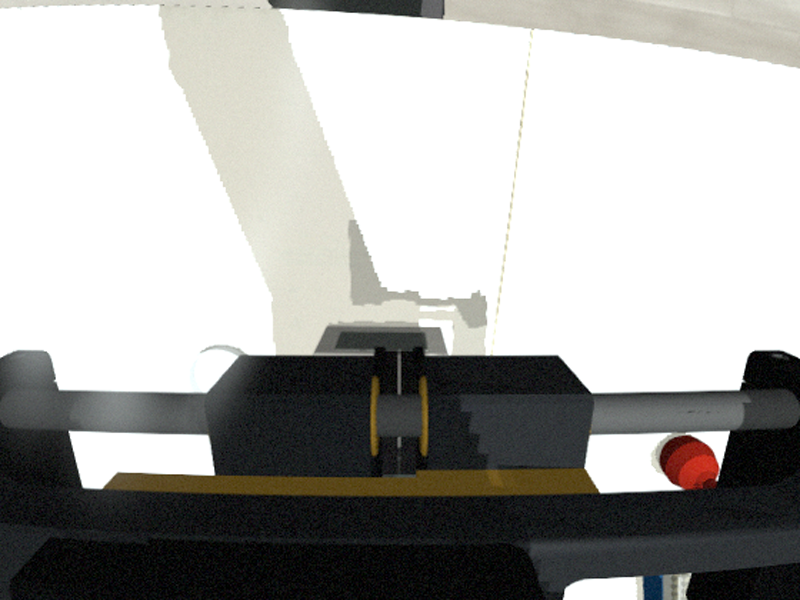

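Request:
{"fn": "arm_command", "kwargs": {
  "targets": [
    [[-0.009, 0.02, -0.007, 0, 0, 0], [-0.009, 0.025, -0.007, 0, 0, 0], [0, 0.03, 0, 0, 0, 0], [0, 0.03, 0, 0, 0, 0], [0, 0.03, 0, 0, 0, 0], [0, 0.025, 0, 0, 0, 0], [0, 0.012, 0, 0, 0, 0], [0, 0, 0, 0, 0, 0]]
  ]
}}

```text
time: 2.53
ee_pos: [0.4465, 0.0969, 0.0478]
eef_rot: [-0.479, -0.518, 0.521, 0.481]
ft_force: [0.2, 0.1, 0.1]
width: 0.0006
```

```bash
python3 - <<'E'
from plan import *
from bench import vision
show(-.101-.0095,0,.048,sgn=1)
for n in ("top","side"):
    c=vision.camera(n);pickle.dump(c,open(n+"2.pkl","wb"))
    p=c["pixels"][180:300,170:330] if n=="top" else c["pixels"][155:275,170:330]
    cv2.imwrite(f"pics/{n}2.png",cv2.resize(cv2.convertScaleAbs(p,alpha=1.6),(800,600),interpolation=cv2.INTER_CUBIC))
E
```

```text
t 2.53 pos [0.4465 0.0969 0.0478] F [0.2 0.1 0.1] w 0.0006
axes [[-0.079, -0.005, -0.997], [0.997, -0.002, -0.079], [-0.001, -1.0, 0.005]]
goal [0.5208 0.0987 0.048 ]
in press [-0.1848  0.0038] joints [-0.78  0.16  0.5   2.1  -0.1   0.91  1.42]
shift in tool (mm) [ -4.1  -0.6 -74.2] turn deg [-0.29  0.23 -0.08]
```

View pics/top2.png

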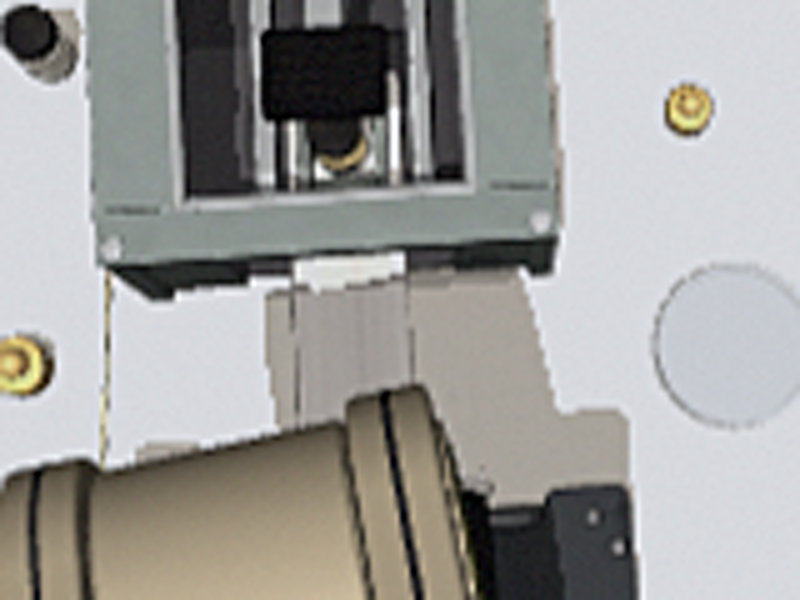

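View pics/side2.png

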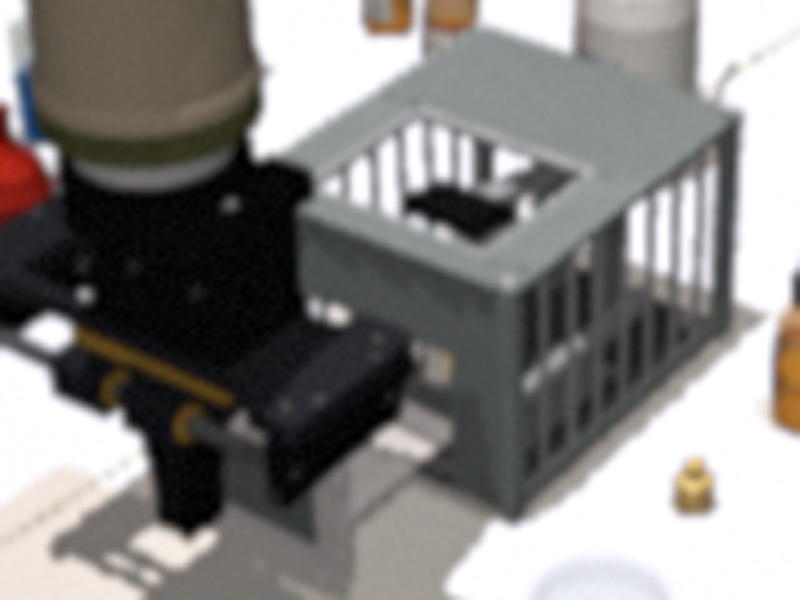

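Request:
{"fn": "arm_command", "kwargs": {
  "targets": [
    [[-0.002, 0, -0.006, 0, 0, 0], [-0.002, 0, -0.006, 0, 0, 0], [0, 0, -0.005, 0, 0, 0], [0, 0, -0.005, 0, 0, 0], [0, 0, -0.004, 0, 0, 0], [0, 0, -0.004, 0, 0, 0], [0, 0, -0.004, 0, 0, 0], [0, 0, -0.004, 0, 0, 0], [0, 0, -0.004, 0, 0, 0], [0, 0, -0.004, 0, 0, 0], [0, 0, -0.004, 0, 0, 0], [0, 0, -0.004, 0, 0, 0]]
  ]
}}

```text
time: 3.63
ee_pos: [0.5036, 0.0959, 0.0504]
eef_rot: [-0.48, -0.519, 0.519, 0.48]
ft_force: [-2.0, -1.6, 1.4]
width: 0.0004
```

```bash
python3 - <<'E'
from plan import *
show(-.101-.0095,0,.048,sgn=1)
E
```

```text
t 3.63 pos [0.5036 0.0959 0.0504] F [-2.  -1.6  1.4] w 0.0004
axes [[-0.077, -0.0, -0.997], [0.997, -0.0, -0.077], [-0.0, -1.0, 0.0]]
goal [0.5208 0.0987 0.048 ]
in press [-0.1279 -0.0016] joints [-0.72  0.28  0.51  1.97 -0.17  0.94  1.51]
shift in tool (mm) [  1.5   2.4 -17.4] turn deg [-0.02  0.12 -0.02]
```

Request:
{"fn": "arm_command", "kwargs": {
  "targets": [
    [[0, 0, -0.003, 0, 0, 0], [0, 0, -0.003, 0, 0, 0], [0, 0, -0.003, 0, 0, 0], [0, 0, -0.002, 0, 0, 0], [0, 0, -0.002, 0, 0, 0], [0, 0, 0, 0, 0, 0]]
  ]
}}

```text
time: 4.13
ee_pos: [0.5166, 0.0973, 0.0505]
eef_rot: [0.48, 0.519, -0.519, -0.48]
ft_force: [-1.7, -1.1, -0.5]
width: 0.0005
```

Request:
{"fn": "arm_command", "kwargs": {
  "targets": [
    [[0, 0, -0.002, 0, 0, 0], [0, 0, -0.002, 0, 0, 0], [0, 0, 0, 0, 0, 0]]
  ]
}}

```text
time: 4.38
ee_pos: [0.5198, 0.0976, 0.0504]
eef_rot: [-0.48, -0.519, 0.519, 0.481]
ft_force: [-5.7, -1.0, 2.5]
width: 0.0007
```

Request:
{"fn": "arm_command", "kwargs": {
  "targets": [
    [[0, 0, -0.002, 0, 0, 0], [0, 0, 0, 0, 0, 0]]
  ]
}}

```text
time: 4.55
ee_pos: [0.5199, 0.0976, 0.0501]
eef_rot: [-0.479, -0.518, 0.52, 0.482]
ft_force: [-15.0, -3.4, 10.6]
width: 0.0005
```

Request:
{"fn": "arm_command", "kwargs": {
  "targets": [
    [[0, 0, 0.004, 0, 0, 0], [0, 0, 0.008, 0, 0, 0], [0, 0, 0.015, 0, 0, 0], [0, 0, 0.02, 0, 0, 0], [0, -0.01, 0.015, 0, 0, 0], [0, -0.025, 0, 0, 0, 0], [0, -0.03, 0, 0, 0, 0], [0, -0.03, 0, 0, 0, 0], [0, -0.025, 0, 0, 0, 0], [0, -0.01, 0, 0, 0, 0], [0, 0, 0, 0, 0, 0]]
  ]
}}

```text
time: 5.47
ee_pos: [0.4619, 0.0937, 0.183]
eef_rot: [0.481, 0.521, -0.517, -0.48]
ft_force: [0.1, 0.6, -0.3]
width: 0.0004
```

```bash
python3 - <<'E'
from plan import *
from bench import vision
show(0,0,.18,sgn=1)
for n in ("top","side"):
    c=vision.camera(n);pickle.dump(c,open(n+"3.pkl","wb"))
    p=c["pixels"][150:270,170:330] if n=="top" else c["pixels"][155:275,190:350]
    cv2.imwrite(f"pics/{n}3.png",cv2.resize(cv2.convertScaleAbs(p,alpha=1.8),(800,600),interpolation=cv2.INTER_CUBIC))
E
```

```text
t 5.47 pos [0.4619 0.0937 0.183 ] F [ 0.1  0.6 -0.3] w 0.0004
axes [[-0.078, 0.005, -0.997], [0.997, 0.003, -0.078], [0.003, -1.0, -0.005]]
goal [0.631 0.107 0.18 ]
in press [-0.1696 -0.0006] joints [-0.81 -0.01  0.51  1.93  0.    1.21  1.36]
shift in tool (mm) [   0.2    3.9 -169.6] turn deg [0.3  0.16 0.16]
```

View pics/top3.png

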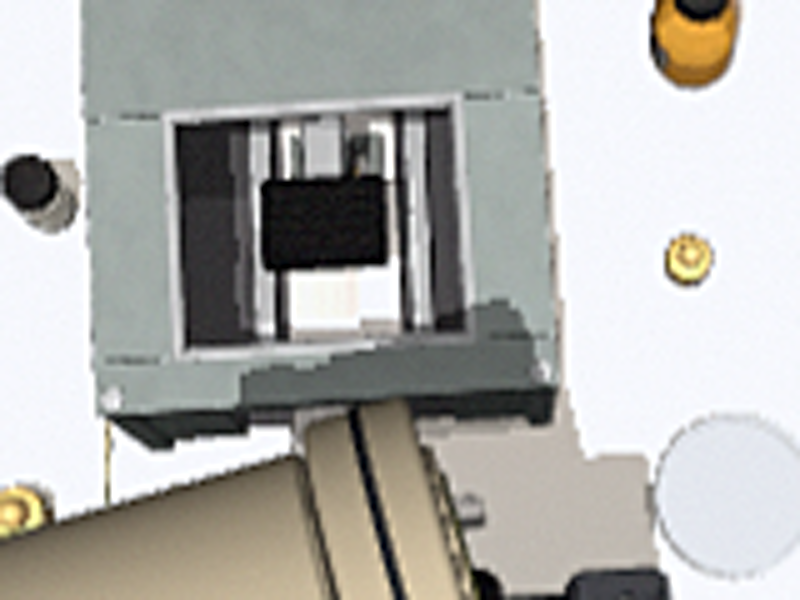

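View pics/side3.png

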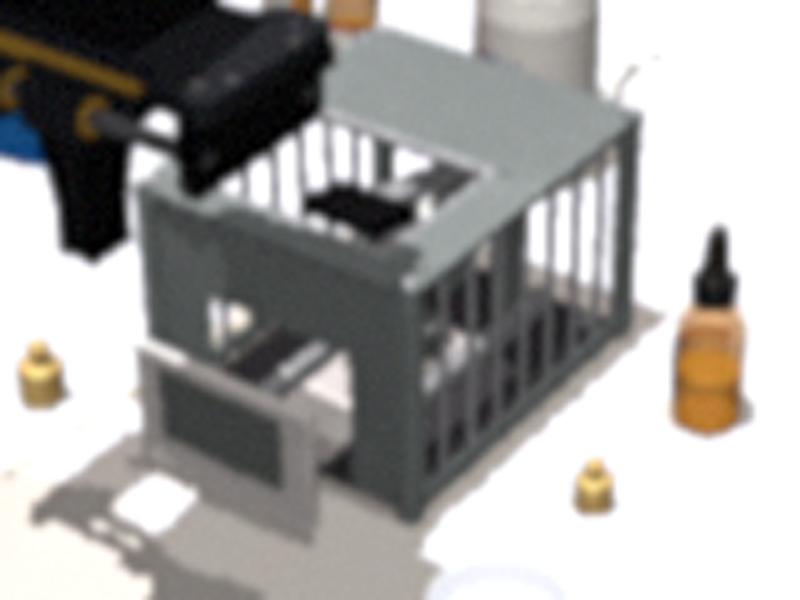

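```bash
python3 - <<'E'
from plan import *
t=pickle.load(open("top3.pkl","rb"));s=pickle.load(open("side3.pkl","rb"))
def inp(P):
    c,q=np.cos(YAW),np.sin(YAW);d=P[:,:2]-[PX,PY];return np.round(1e3*np.c_[c*d[:,0]+q*d[:,1],-q*d[:,0]+c*d[:,1]],1).tolist()
pad=unproj(t,np.array([(263,180),(387,177),(388,265),(263,270)])/5+[170,150]-.4,.114);print(inp(pad),inp(pad.mean(0)[None]),pad.mean(0))
w=unproj(t,np.array([(175,122),(453,103),(467,330),(187,347)])/5+[170,150]-.4,.1285);print(inp(w),inp(w.mean(0)[None]))
print("tab side",inp(unproj(s,np.array([(140,350),(318,424)])/5+[190,155]-.4,.073)))
E
```

```text
[[19.5, 20.9], [17.8, -22.0], [-13.1, -20.6], [-12.1, 22.4]] [[3.0, 0.2]] [0.6339997  0.10739803 0.114     ]
[[38.5, 48.6], [39.0, -46.5], [-39.6, -46.4], [-39.3, 48.0]] [[-0.3, 0.9]]
tab side [[-104.2, 45.0], [-102.0, -53.0]]
```

Request:
{"fn": "arm_command", "kwargs": {
  "targets": [
    [[0, 0, -0.015, 0, 0, 0], [0, 0, -0.025, 0, 0, 0], [0, 0, -0.025, 0, 0, 0], [0, 0, -0.025, 0, 0, 0], [0, 0, -0.025, 0, 0, 0], [0, 0, -0.025, 0, 0, 0], [0, 0, -0.02, 0, 0, 0], [0, 0, -0.011, 0, 0, 0], [0, 0, 0, 0, 0, 0], [0, 0, 0, 0, 0, 0]]
  ]
}}

```text
time: 6.4
ee_pos: [0.6302, 0.1055, 0.1783]
eef_rot: [-0.48, -0.518, 0.52, 0.481]
ft_force: [0.2, 0.2, 0.5]
width: 0.0007
```

```bash
python3 - <<'E'
from plan import *
from bench import vision
show(0.0015,0.0005,.14,sgn=1)
for n in ("top","side"):
    c=vision.camera(n);pickle.dump(c,open(n+"4.pkl","wb"))
    p=c["pixels"][110:230,170:330] if n=="top" else c["pixels"][125:245,190:350]
    cv2.imwrite(f"pics/{n}4.png",cv2.resize(cv2.convertScaleAbs(p,alpha=1.8),(800,600),interpolation=cv2.INTER_CUBIC))
E
```

```text
t 6.4 pos [0.6302 0.1055 0.1783] F [0.2 0.2 0.5] w 0.0007
axes [[-0.077, -0.003, -0.997], [0.997, -0.002, -0.077], [-0.001, -1.0, 0.003]]
goal [0.6325 0.1076 0.14  ]
in press [-0.0009 -0.0014] joints [-0.65  0.43  0.56  1.5  -0.23  1.28  1.57]
shift in tool (mm) [ 2.  38.3 -2.5] turn deg [-0.16  0.1  -0.08]
```

View pics/side4.png

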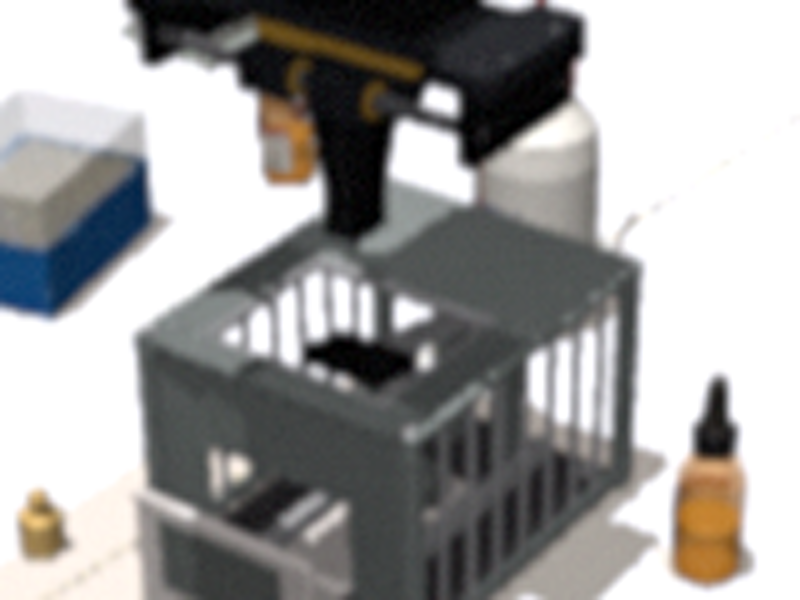

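View pics/top4.png

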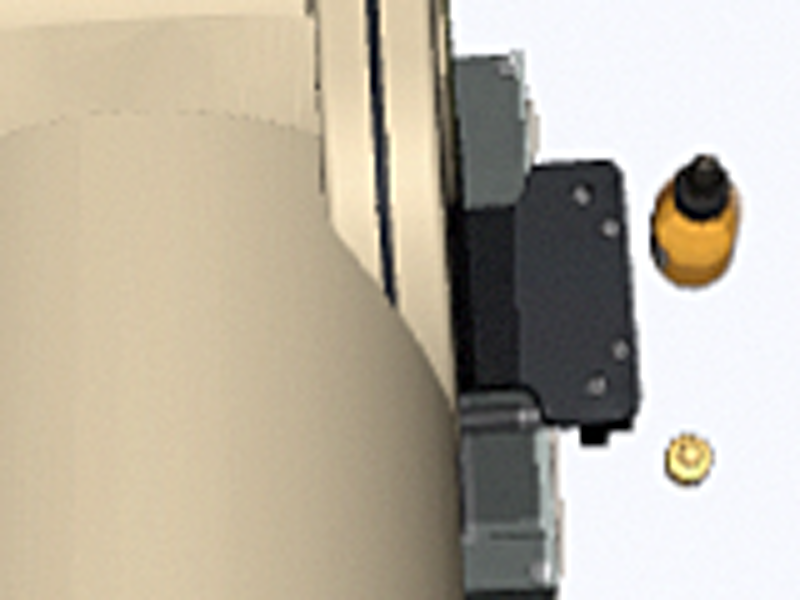

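```bash
python3 - <<'E'
from plan import *
s=pickle.load(open("side4.pkl","rb"))
print((proj(s,[[.6302,.1055,.1783],[.6325,.1076,.114],[.634,.1074,.114]])-[190,125]+.4)*5)
P=fr((PX,PY,YAW),[[x,y,.114] for x,y in((-14,22),(-14,-22),(20,-22),(20,22))]/np.array([1e3,1e3,1]) if 0 else [[-.014,.022,.114],[-.014,-.022,.114],[.02,-.022,.114],[.02,.022,.114]])
print((proj(s,P)-[190,125]+.4)*5)
E
```

```text
[[357.55520149 228.8092763 ]
 [360.31781025 348.96603997]
 [362.80259559 347.76570786]]
[[302.143546   349.47403067]
 [379.88656567 379.24216596]
 [423.92434899 346.333267  ]
 [346.93131782 317.78525967]]
```

Request:
{"fn": "arm_command", "kwargs": {
  "targets": [
    [[0.002, 0.004, -0.002, 0, 0, 0], [0, 0.01, 0, 0, 0, 0], [0, 0.01, 0, 0, 0, 0], [0, 0.01, 0, 0, 0, 0], [0, 0.008, 0, 0, 0, 0], [0, 0.006, 0, 0, 0, 0], [0, 0.004, 0, 0, 0, 0], [0, 0, 0, 0, 0, 0], [0, 0, 0, 0, 0, 0]]
  ]
}}

```text
time: 7.25
ee_pos: [0.6328, 0.1081, 0.1285]
eef_rot: [-0.48, -0.519, 0.519, 0.48]
ft_force: [-0.8, -0.2, 0.9]
width: 0.0006
```

```bash
python3 - <<'E'
from plan import *
from bench import vision
show(0.0015,0.0005,.095,sgn=1)
c=vision.camera("side")
p=c["pixels"][125:245,190:350]
cv2.imwrite("pics/side5.png",cv2.resize(cv2.convertScaleAbs(p,alpha=1.8),(800,600),interpolation=cv2.INTER_CUBIC))
E
```

```text
t 7.25 pos [0.6328 0.1081 0.1285] F [-0.8 -0.2  0.9] w 0.0006
axes [[-0.077, -0.0, -0.997], [0.997, -0.0, -0.077], [-0.0, -1.0, 0.0]]
goal [0.6325 0.1076 0.095 ]
in press [0.0019 0.001 ] joints [-0.64  0.47  0.54  1.55 -0.25  1.19  1.59]
shift in tool (mm) [-0.5 33.5  0.4] turn deg [-0.    0.13 -0.  ]
```

View pics/side5.png

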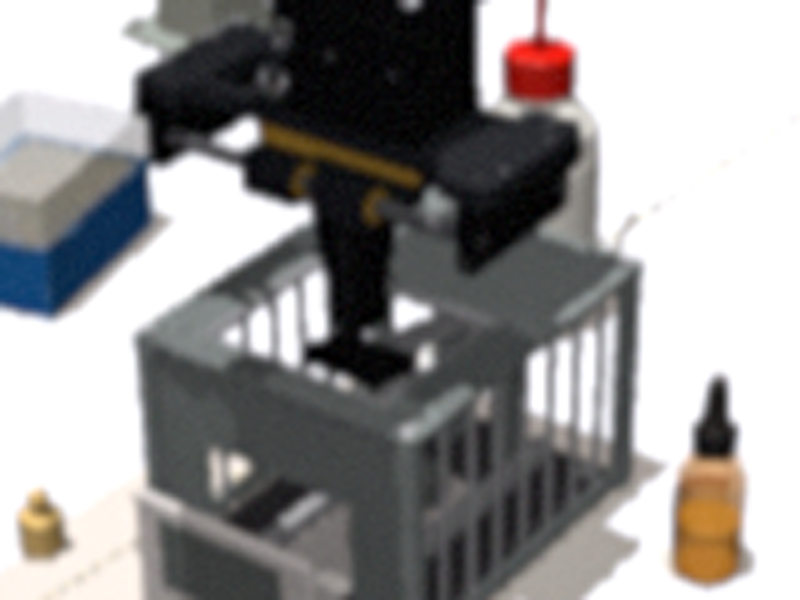

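Request:
{"fn": "arm_command", "kwargs": {
  "targets": [
    [[0, 0.004, 0, 0, 0, 0], [0, 0.004, 0, 0, 0, 0], [0, 0.004, 0, 0, 0, 0], [0, 0.003, 0, 0, 0, 0], [0, 0.003, 0.0005, 0, 0, 0], [0, 0.003, 0.0005, 0, 0, 0], [0, 0.003, 0.0005, 0, 0, 0], [0, 0.003, 0.0005, 0, 0, 0], [0, 0.002, 0.0005, 0, 0, 0], [0, 0, 0, 0, 0, 0]]
  ]
}}

```text
time: 8.13
ee_pos: [0.6304, 0.1081, 0.0993]
eef_rot: [0.48, 0.519, -0.519, -0.48]
ft_force: [0.2, 1.3, 3.1]
width: 0.0004
```

Request:
{"fn": "arm_command", "kwargs": {
  "targets": [
    [[0, 0.002, 0, 0, 0, 0], [0, 0.002, 0, 0, 0, 0], [0, 0, 0, 0, 0, 0]]
  ]
}}

```text
time: 8.38
ee_pos: [0.6303, 0.1081, 0.0966]
eef_rot: [0.48, 0.519, -0.519, -0.48]
ft_force: [-4.8, -1.1, 11.3]
width: 0.0007
```

Request:
{"fn": "arm_command", "kwargs": {
  "targets": [
    [[0, 0.001, 0, 0, 0, 0], [0, 0, 0, 0, 0, 0]]
  ]
}}

```text
time: 8.55
ee_pos: [0.6304, 0.108, 0.0963]
eef_rot: [0.48, 0.519, -0.519, -0.48]
ft_force: [-8.1, -0.4, 18.2]
width: 0.0
```

Request:
{"fn": "arm_command", "kwargs": {
  "targets": [
    [[0, 0.0005, 0, 0, 0, 0], [0, 0, 0, 0, 0, 0], [0, 0, 0, 0, 0, 0]]
  ]
}}

```text
time: 8.8
ee_pos: [0.6304, 0.108, 0.0962]
eef_rot: [0.48, 0.519, -0.519, -0.481]
ft_force: [-10.1, 0.0, 21.6]
width: 0.0003
```

Request:
{"fn": "arm_command", "kwargs": {
  "targets": [
    [[0, 0, 0.001, 0, 0, 0], [0, 0, 0, 0, 0, 0], [0, 0, 0, 0, 0, 0]]
  ]
}}

```text
time: 9.05
ee_pos: [0.6303, 0.108, 0.0963]
eef_rot: [0.481, 0.52, -0.518, -0.48]
ft_force: [-5.0, -0.0, 18.3]
width: 0.0002
```

```bash
python3 - <<'E'
from plan import *
from bench import vision
show(0.0015,0.0005,.095,sgn=1)
c=vision.camera("side")
p=c["pixels"][155:275,190:350]
cv2.imwrite("pics/side6.png",cv2.resize(cv2.convertScaleAbs(p,alpha=1.8),(800,600),interpolation=cv2.INTER_CUBIC))
E
```

```text
t 9.05 pos [0.6303 0.108  0.0963] F [-5.  -0.  18.3] w 0.0002
axes [[-0.077, 0.003, -0.997], [0.997, 0.001, -0.077], [0.001, -1.0, -0.003]]
goal [0.6325 0.1076 0.095 ]
in press [-0.0006  0.0011] joints [-0.64  0.49  0.53  1.59 -0.27  1.12  1.6 ]
shift in tool (mm) [-0.6  1.3 -2.1] turn deg [0.15 0.13 0.06]
```

View pics/side6.png

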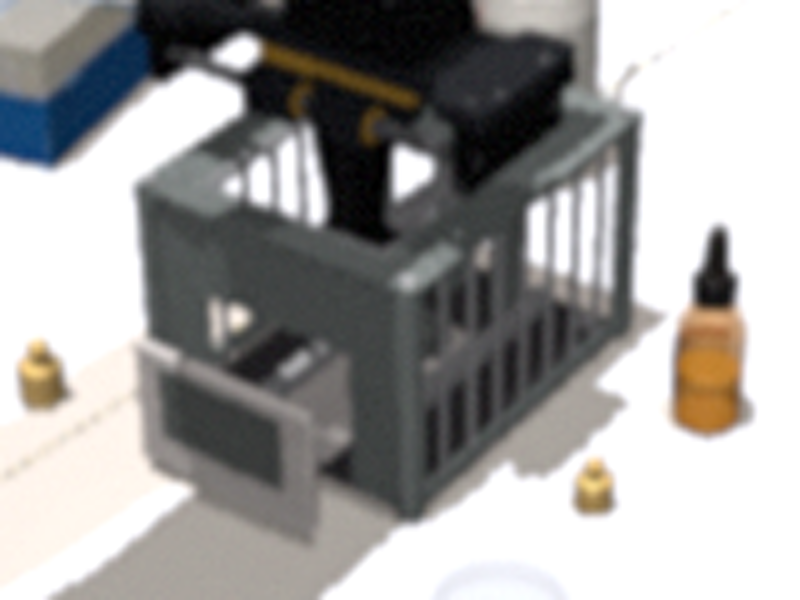

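Request:
{"fn": "arm_command", "kwargs": {
  "targets": [
    [[0, 0.0005, 0.0003, 0, 0, 0], [0, 0, 0, 0, 0, 0], [0, 0, 0, 0, 0, 0], [0, 0, 0, 0, 0, 0], [0, 0, 0, 0, 0, 0], [0, 0, 0, 0, 0, 0]]
  ]
}}

```text
time: 9.6
ee_pos: [0.6303, 0.108, 0.0962]
eef_rot: [0.481, 0.52, -0.518, -0.48]
ft_force: [-5.5, 0.2, 20.8]
width: 0.0003
```

```bash
python3 - <<'E'
from plan import *
from bench import r
show(0.0015,0.0005,.095,sgn=1)
print(r.close_job())
E
```

```text
t 9.6 pos [0.6303 0.108  0.0962] F [-5.5  0.2 20.8] w 0.0003
axes [[-0.077, 0.003, -0.997], [0.997, 0.001, -0.077], [0.001, -1.0, -0.003]]
goal [0.6325 0.1076 0.095 ]
in press [-0.0006  0.0011] joints [-0.64  0.49  0.53  1.59 -0.27  1.12  1.6 ]
shift in tool (mm) [-0.6  1.2 -2.1] turn deg [0.19 0.13 0.07]
the job is handed in; nothing more can be done
None
```

I pushed the carriage home with the closed fingers, then pressed the lever pad down through the window. I handed the job in at 9.6 s while still holding the pad pressed.

- **Carriage:** it stopped moving at its stop with about 15 N of push. The side camera put the tab's front at x ≈ -102 to -104 mm in the press frame, against -101 mm nominal; the difference is within picture accuracy.
- **Press:** the pad stopped at z ≈ 96 mm, against about 95 mm expected on the cap. At hand-in the wrist read about 21 N vertical, so by the lever data the foot bears on the cap with about 25 N. I did not see the foot on the cap directly, as the gripper and guard hid it.
- **Sideways force:** about 5 N remained on the pad. It was 10 N before I eased it.
- **Guard and bystanders:** by position, the fingers went in within about 2 mm of the window's centre, with more than 25 mm of room all round. There was no unexpected force on the way down. The bystanders in view stood where they had been; the spare vial was hidden in the last picture, and I last saw it, unmoved, after the carriage was pushed in.
- **Disagreement in the measurements:** the tab's yaw came out at 0.057 rad from the top camera and 0.092 rad from the side camera. I used 0.075 rad, close to the combined fit of the guard (0.079 rad).

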